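# Draw out the service tray, stand the fallen bottles in it, release it and slide it home

### The job

Somebody knocked over the yellow-capped solvent bottles. Draw the blue-fronted tray out by its handle until it locks fully out, and stand every bottle upright in it. Then press down the red release lever on the tray's front and, with it held down, push the tray in and slide it gently all the way home, with all the bottles standing in it.

Things in the scene. Friction and masses are not known exactly. Their poses are not given: they have to be found in the camera images.
- bottle1_mid (a point): point on the bottle's axis half-way up (56 mm above its underside); z axis from underside to cap. Square brown bottle with white labels and a round yellow cap, lying on its side at the start, axis 30 mm above the bench. 112 mm tall: body 60 by 60 mm (sides along its x and y) up to 66 mm, narrow neck, cap 40 mm across from 84 to 112 mm up. Grip it by the cap.
- bottle2_mid (a point): point on the bottle's axis half-way up (56 mm above its underside); z axis from underside to cap. Square brown bottle with white labels and a round yellow cap, lying on its side at the start, axis 30 mm above the bench. 112 mm tall: body 60 by 60 mm (sides along its x and y) up to 66 mm, narrow neck, cap 40 mm across from 84 to 112 mm up. Grip it by the cap.
- bottle3_mid (a point): point on the bottle's axis half-way up (56 mm above its underside); z axis from underside to cap. Square brown bottle with white labels and a round yellow cap, lying on its side at the start, axis 30 mm above the bench. 112 mm tall: body 60 by 60 mm (sides along its x and y) up to 66 mm, narrow neck, cap 40 mm across from 84 to 112 mm up. Grip it by the cap.
- bottle4_mid (a point): point on the bottle's axis half-way up (56 mm above its underside); z axis from underside to cap. Square brown bottle with white labels and a round yellow cap, lying on its side at the start, axis 30 mm above the bench. 112 mm tall: body 60 by 60 mm (sides along its x and y) up to 66 mm, narrow neck, cap 40 mm across from 84 to 112 mm up. Grip it by the cap.
- bottle1: the same bottle 1: origin at the centre of its underside, z axis towards the cap. 0.16 to 0.26 kg. Three or four of the four bottles are present; an absent one has no pose.
- bottle2: the same bottle 2: origin at the centre of its underside, z axis towards the cap. 0.16 to 0.26 kg. Three or four of the four bottles are present; an absent one has no pose.
- bottle3: the same bottle 3: origin at the centre of its underside, z axis towards the cap. 0.16 to 0.26 kg. Three or four of the four bottles are present; an absent one has no pose.
- bottle4: the same bottle 4: origin at the centre of its underside, z axis towards the cap. 0.16 to 0.26 kg. Three or four of the four bottles are present; an absent one has no pose.
- tray_in (a point): centre of the tray's floor, on its upper face, 18.5 mm above the bench; moves with the tray. x axis points inwards (the way the tray closes), y left, z up. Inside 176 mm along x, 220 mm along y: four bottles fit two by two, e.g. at x +-42, y +-52 mm. Walls 4 mm thick, 26 mm above the floor. Blue front panel: from 96 to 88 mm in front (-x), top 85 mm above the bench.
- slide_unit: the grey fixed housing into which the tray slides; origin on the bench under the middle of its open front face, x axis inwards, y left. 256 mm wide, 205 mm deep, 152 mm high; inside height 147 mm above the bench, so standing bottles pass under its top. Over it a fixed rack shelf overhangs all beyond x = 0.72 m (world), from 0.35 m above the bench up.
- service_tray (a joint): how far the tray is out, m: 0 fully home (front panel against the housing), 0.180 fully out. About 2 N of friction plus 25 N per m/s. Starts partly out. Drawn to 0.179 and beyond, a spring catch snaps in by itself (takes about 9 N) and keeps the tray from sliding in unless the release lever is down.
- tray_handle (a point): middle of the steel bar handle on the tray's blue front: bar 11 mm thick, 90 mm long along y (axes as tray_in), 55 mm above the bench, its centre 35 mm in front (-x) of the panel. It can be pinched or hooked from above.
- lever_pad (a point): middle of the upper face of the red release lever, 47 mm above the bench when up; moves with the tray, axes at rest as tray_in. A paddle 46 mm wide (y) and 44 mm long, sticking out to -x from a black block on the right part of the tray's front. The block's upright face, which can be pushed on, is 24 mm behind this point (+x), 60 mm wide, and rises 38 mm above the lever.
- release_lever (a joint): angle of the release lever, rad: 0 up (sprung), 0.26 fully down (stop). Hinge across the tray, 26 mm behind lever_pad, so fully down lowers lever_pad about 7 mm; takes about 12 N there. The catch is free from about 0.13 rad on. Once the tray has moved in about 20 mm the catch is past and the lever may be let up.
Things that resemble listed ones, but are neither listed nor needed, are in the scene too. What is shaped like the bottle3 but black is not meant.

How it is judged (in metres and radians):
On the way, in this order (a step that is already met when the one before it is completed fails the run):
1. the tray is drawn out until it locks (value of joint service_tray above 0.176 m), for 0.2 s.
2. every bottle stands upright in the tray, let go, with the tray still out (angle between each of bottle1_mid, bottle2_mid, bottle3_mid, bottle4_mid's own z axis and vertical below 0.15 rad and x of bottle1_mid in the frame of tray_in between -0.085 and 0.085 m and y of bottle1_mid in the frame of tray_in between -0.105 and 0.105 m and z of bottle1_mid in the frame of tray_in between 0.043 and 0.068 m and x of bottle2_mid in the frame of tray_in between -0.085 and 0.085 m and y of bottle2_mid in the frame of tray_in between -0.105 and 0.105 m and z of bottle2_mid in the frame of tray_in between 0.043 and 0.068 m and x of bottle3_mid in the frame of tray_in between -0.085 and 0.085 m and y of bottle3_mid in the frame of tray_in between -0.105 and 0.105 m and z of bottle3_mid in the frame of tray_in between 0.043 and 0.068 m and x of bottle4_mid in the frame of tray_in between -0.085 and 0.085 m and y of bottle4_mid in the frame of tray_in between -0.105 and 0.105 m and z of bottle4_mid in the frame of tray_in between 0.043 and 0.068 m and contact force between the fingers and bottle1 below 0.1 N and contact force between the fingers and bottle2 below 0.1 N and contact force between the fingers and bottle3 below 0.1 N and contact force between the fingers and bottle4 below 0.1 N and value of joint service_tray above 0.17 m), for 0.3 s.
3. the release lever is pressed down with the tray out (value of joint release_lever above 0.12 rad and value of joint service_tray above 0.16 m), for 0.05 s.
At the end, for the whole second after the job is handed in: The tray is within 6 mm of fully home, and every bottle present stands upright (within 0.15 rad) on the tray's floor inside its walls, not held (angle between each of bottle1_mid, bottle2_mid, bottle3_mid, bottle4_mid's own z axis and vertical below 0.15 rad and x of bottle1_mid in the frame of tray_in between -0.085 and 0.085 m and y of bottle1_mid in the frame of tray_in between -0.105 and 0.105 m and z of bottle1_mid in the frame of tray_in between 0.043 and 0.068 m and x of bottle2_mid in the frame of tray_in between -0.085 and 0.085 m and y of bottle2_mid in the frame of tray_in between -0.105 and 0.105 m and z of bottle2_mid in the frame of tray_in between 0.043 and 0.068 m and x of bottle3_mid in the frame of tray_in between -0.085 and 0.085 m and y of bottle3_mid in the frame of tray_in between -0.105 and 0.105 m and z of bottle3_mid in the frame of tray_in between 0.043 and 0.068 m and x of bottle4_mid in the frame of tray_in between -0.085 and 0.085 m and y of bottle4_mid in the frame of tray_in between -0.105 and 0.105 m and z of bottle4_mid in the frame of tray_in between 0.043 and 0.068 m and contact force between the fingers and bottle1 below 0.1 N and contact force between the fingers and bottle2 below 0.1 N and contact force between the fingers and bottle3 below 0.1 N and contact force between the fingers and bottle4 below 0.1 N and value of joint service_tray below 0.006 m); the robot touches nothing.
It fails at once if the tray is slammed in (faster than 0.6 m/s) (velocity of joint service_tray below -0.6 m/s).
Of bottle1, bottle2, bottle3, bottle4 only 3 to 4 are there at a start; the rules pass over those that are not, and their reading is None.
At some moment in a run one of bottle1, bottle2, bottle3, bottle4 may be knocked a few centimetres aside while the robot is not near it.
Once in a run the grip may slacken for a moment while it holds something.
It also fails if it takes over 210 s, if anything falls off the work surface, if the arm or the gripper's body presses on something with over 40 N, if the wrist force passes 120 N, or if a joint passes its speed limit or range.

### The arm

A 6-joint arm with a two-finger parallel gripper is mounted at the origin on a cart in front of the work surface, level with it; the furniture and walls round the work are solid. World frame = base frame: x ahead of the robot, y to its left, z up, the work surface at z = 0. Lengths are in m, angles in degrees, forces in N, time in s.
With the tool pointing down it reaches from about 0.375 to 0.975 m from the base axis. Payload 3.8 kg.
Tool frame: the origin (TCP) lies on the centre line of the jaws, within the pads' length; the fingertips stand bot.finger_overhang ahead of it and the grasp point (between the pads) lies 3 mm ahead of it (bot.finger_overhang is the distance from the TCP to the fingertips, in m); z points along the fingers, y is the line along which they close (so a half turn about z gives the same grasp; the last joint's range is limited). The gripper opens to 85 mm and grips with 20 to 120 N. Pads are 22 mm wide; open, the fingers measure 114 mm over their backs; the gripper's body (76 mm by 85 mm) begins 54 mm behind the grasp point. The pads swing forward as they close: fully open they stand 13 mm farther back than shut.
Start: joints at [63.489, 15.12, 91.902, -0, 72.978, -2.114], TCP at [0.279, 0.615, 0.253] pointing down, gripper open.
Joint ranges: [-150.88, 150.88], [-54.13, 125.18], [17.81, 147.31], [-75.09, 255.09], [0, 152.58], [-146.25, 146.25]. Speed limits (degrees/s): [147.25, 147.25, 180, 180, 180, 180].

### API

Orientations are given as [roll, pitch, yaw] about the fixed x, y, z axes, in that order (R = Rz(yaw) Ry(pitch) Rx(roll)).
In Python, from rig import bot gives the robot as it stands. The module is installed in compiled form; this text tells all that it offers. Calls block until the motion is done:
- bot.reach(position, orientation): joint-space move of the TCP to a pose.
- bot.move_linear(position, velocity=0.15, rotation=None, until_force=None): straight line of the TCP; rotation=None keeps the orientation; velocity is the mean speed in m/s. With until_force (N) it stops when the force on the tool has changed by that much, and returns True; else False.
- bot.set_joints(angles): joint-space move.
- bot.release() and bot.grab(effort=None): open the fingers fully, or close them until they stop; effort is the grip in N (None keeps the last).
- bot.pause(seconds).
- bot.ik(position, orientation): joint angles nearest the present ones, or None.
- bot.sense(): the state.
- bot.camera(name): name is "side" or "top" or "wrist"; returns (picture, depth): 480x640x3 uint8, blue, green, red; 480x640 float32, m along the optical axis (not along the pixel's ray), 0 where there is no reading.
- bot.calibration(name): a dict with "camera_matrix" (3x3 intrinsics, pixels), "cam_to_world" (4x4, takes a point from camera to world coordinates); the wrist camera has in their place "hand_eye" (4x4, takes a point from camera to tool coordinates, whose origin is the TCP and whose axes are the flange's). Camera axes: x right, y down, z forward; pixel columns grow to the right and rows downward; lengths in m; the calibration is good to about 2 mm. A picture is of the moment at which its call begins: read the wrist's pose just before it. calibration takes no time and is no camera call.
A pose or a line that the arm cannot do raises bot.Unreachable and nothing moves.
- bot.sign_off(): hands the job in; it is judged then, once.
The state is a dict: "time": time; "qpos": joint angles; "joint_velocities": joint speeds; "effort": joint torques, N m; "position": TCP position; "orientation": TCP orientation; "wrist_force": force on the tool from outside, world axes, zero at the start; "torque": the same for the moment, N m; "grip_width": opening from 0.0 (shut) to 1.0 (fully open); "gripper_force": force on a finger pad.
Only numpy, scipy, OpenCV 4.12 (cv2) and the standard library are available. Lean on these libraries where they do the work, as an engineer would, in place of code of your own. Each camera call takes 0.05 s, during which the arm holds its last target. There are 200 camera calls.

## Working session

There is one attempt and no reset: what is moved stays moved. The work goes in short steps, each a Python script; the robot and the scene stay as the last script left them, time stands still between calls to the robot, and variables do not carry over. Pictures are saved under pics/ and viewed, at most 14 in all, crops included, and the job is handed in when it is done.

```bash
mkdir -p pics
cat > h.py <<'E'
import numpy as np, cv2
from rig import bot
from scipy.spatial.transform import Rotation as Ro
def shot(name):
    s=bot.sense(); im,d=bot.camera(name); c=bot.calibration(name); K=np.array(c["camera_matrix"])
    if name=="wrist":
        T=np.eye(4); T[:3,:3]=Ro.from_euler('xyz',s["orientation"],degrees=True).as_matrix(); T[:3,3]=s["position"]
        T=T@np.array(c["hand_eye"])
    else: T=np.array(c["cam_to_world"])
    v,u=np.mgrid[0:480,0:640]
    P=np.stack([(u-K[0,2])*d/K[0,0],(v-K[1,2])*d/K[1,1],d],-1)@T[:3,:3].T+T[:3,3]
    P[d==0]=np.nan
    return im,P
E
python3 - <<'E'
from h import *
print({k:(np.round(v,3) if not isinstance(v,dict) else v) for k,v in bot.sense().items()}, bot.finger_overhang)
for n in("side","top"):
    im,P=shot(n); cv2.imwrite(f"pics/{n}0.png",im); np.save(f"{n}0.npy",P)
    print(n,np.round(bot.calibration(n)["cam_to_world"],3).tolist())
print(np.round(bot.calibration("wrist")["hand_eye"],3).tolist())
E
```

```text
{'time': np.float64(0.0), 'qpos': array([ 6.3489e+01,  1.5169e+01,  9.1983e+01,  1.0000e-03,  7.2979e+01,
       -2.1120e+00]), 'joint_velocities': array([ 0.043, -0.03 , -0.083, -0.053, -0.041, -0.082]), 'effort': array([-0.0000e+00, -5.1512e+01, -3.6731e+01,  0.0000e+00,  1.3000e-02,
       -0.0000e+00]), 'position': array([0.278, 0.614, 0.252]), 'orientation': array([-1.7987e+02, -6.0000e-03,  1.5560e+02]), 'wrist_force': array([-0.544,  0.416, -0.525]), 'torque': array([ 0.03 , -0.004, -0.03 ]), 'gripper_force': np.float64(0.0), 'grip_width': np.float64(0.995)} 0.022
side [[0.894, -0.162, 0.417, 0.052], [-0.447, -0.355, 0.821, -1.092], [0.015, -0.921, -0.39, 0.592], [0.0, 0.0, 0.0, 1.0]]
top [[-0.003, -0.998, 0.065, 0.516], [-1.0, 0.003, 0.008, -0.013], [-0.008, -0.065, -0.998, 1.079], [0.0, 0.0, 0.0, 1.0]]
[[0.001, -0.958, -0.286, 0.072], [1.0, 0.001, -0.0, -0.001], [0.0, -0.286, 0.958, -0.121], [0.0, 0.0, 0.0, 1.0]]
```

View pics/top0.png

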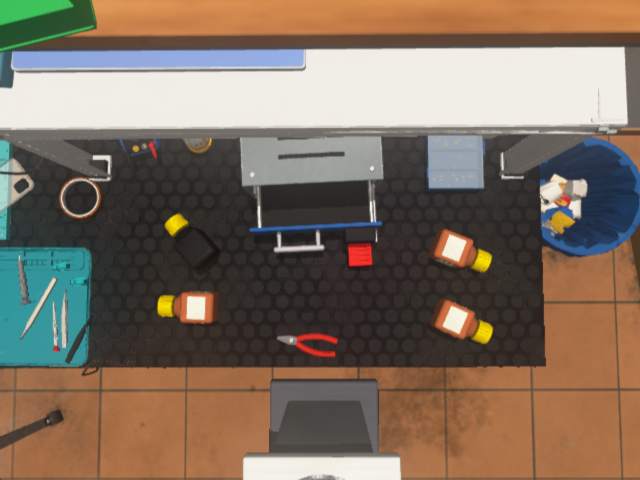

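View pics/side0.png

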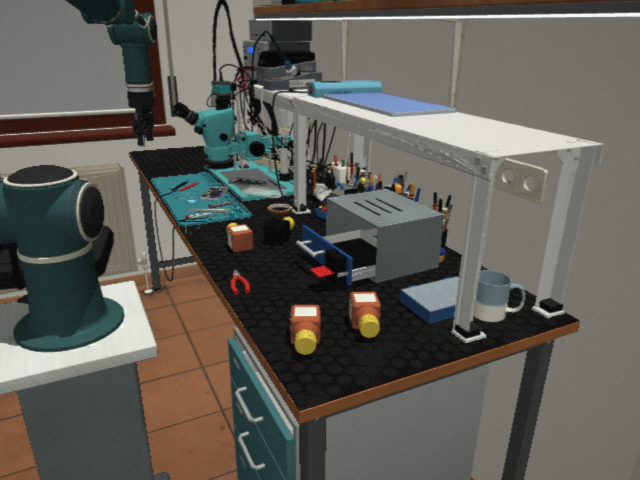

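The top view shows the tray at about (315,210), with its handle at (300,243) and the red lever at (359,254). There are three brown, yellow-capped bottles: (196,308), (456,250) and (457,320). The one at (195,245) is black, so it is the decoy. I'll measure these and confirm them in a crop.

Run:
```python
from h import *
im=cv2.imread("pics/top0.png"); P=np.load("top0.npy")
hsv=cv2.cvtColor(im,cv2.COLOR_BGR2HSV)
H,S,V=[hsv[...,i].astype(int) for i in range(3)]
reg=np.zeros(H.shape,bool); reg[140:365,95:540]=1
reg&=P[...,2]<0.13
def comps(m,n,nm):
    k,l,st,c=cv2.connectedComponentsWithStats((m&reg).astype(np.uint8))
    for i in range(1,k):
        if st[i,4]>n:
            q=P[l==i]; print(nm,st[i,4],c[i].round(),"med",np.nanmedian(q,0).round(4),"min",np.nanpercentile(q,2,0).round(3),"max",np.nanpercentile(q,98,0).round(3))
comps((abs(H-28)<6)&(S>150)&(V>80),80,"yellow")
comps(((H<14))&(S>90)&(V>50)&(P[...,2]>.03),150,"brown")
comps(((H<6)|(H>174))&(S>200)&(V>120),80,"red")
comps((abs(H-110)<10)&(S>150),80,"blue")
def prof(u,v,w): print((u,v),np.round(np.nanmedian(P[v-w:v+w+1,u-w:u+w+1].reshape(-1,3),0),4))
for u,v in [(300,247),(280,248),(320,248),(359,254),(361,235),(310,160),(255,180),(370,180),(314,205),(330,226)]: prof(u,v,1)
a=cv2.resize(im[215:350,140:240],None,fx=4,fy=4);b=cv2.resize(im[215:350,410:510],None,fx=4,fy=4)
cv2.imwrite("pics/crop.png",np.hstack([a,b])[:540])
```

```text
yellow 336 [175. 224.] med [0.6196 0.2906 0.0452] min [ 0.6    0.272 -0.002] max [0.643 0.318 0.052]
yellow 328 [482. 261.] med [ 0.5433 -0.3199  0.046 ] min [ 0.524 -0.347 -0.   ] max [ 0.566 -0.303  0.053]
yellow 335 [165. 305.] med [0.4567 0.3074 0.0458] min [ 0.436  0.294 -0.002] max [0.476 0.338 0.052]
yellow 343 [483. 332.] med [ 0.4027 -0.3189  0.0459] min [ 0.383 -0.348 -0.002] max [ 0.423 -0.301  0.052]
brown 770 [454. 250.] med [ 0.5631 -0.2621  0.0577] min [ 0.534 -0.304  0.035] max [ 0.602 -0.224  0.063]
brown 529 [360. 254.] med [ 0.558  -0.0786  0.0472] min [ 0.536 -0.1    0.043] max [ 0.579 -0.055  0.055]
brown 810 [196. 307.] med [0.4548 0.2421 0.0578] min [0.424 0.21  0.035] max [0.483 0.288 0.063]
brown 801 [454. 320.] med [ 0.4268 -0.2583  0.058 ] min [ 0.396 -0.303  0.036] max [ 0.464 -0.223  0.063]
red 492 [360. 255.] med [ 0.5561 -0.0786  0.0472] min [ 0.536 -0.099  0.043] max [ 0.578 -0.057  0.051]
red 403 [316. 344.] med [0.3787 0.0096 0.0109] min [ 0.353 -0.029  0.006] max [0.397 0.046 0.016]
blue 492 [313. 227.] med [0.609  0.0171 0.0843] min [ 0.601 -0.112  0.064] max [0.617 0.131 0.088]
(300, 247) [0.5716 0.0396 0.0582]
(280, 248) [0.5698 0.0789 0.0589]
(320, 248) [5.694e-01 3.000e-04 6.120e-02]
(359, 254) [ 0.558  -0.0768  0.0471]
(361, 235) [ 0.5929 -0.0785  0.0855]
(310, 160) [0.7237 0.0167 0.1518]
(255, 180) [0.6878 0.1161 0.1509]
(370, 180) [ 0.6892 -0.0931  0.1488]
(314, 205) [0.6599 0.013  0.0182]
(330, 226) [ 0.6105 -0.0193  0.0844]
```

View pics/crop.png

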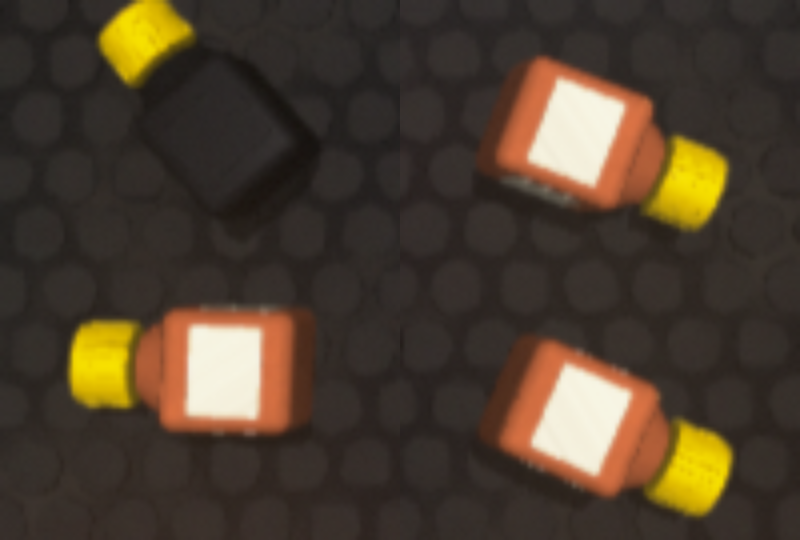

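The crop confirms it: three brown bottles with white labels, and the black one without a label is the decoy. Next I fit the tray's yaw and the handle, then draw the tray out.

Run:
```python
from h import *
im=cv2.imread("pics/top0.png"); P=np.load("top0.npy")
hsv=cv2.cvtColor(im,cv2.COLOR_BGR2HSV); H,S,V=[hsv[...,i].astype(int) for i in range(3)]
m=(abs(H-110)<10)&(S>150)&(abs(P[...,2]-.085)<.004); m[:200]=0; m[260:]=0; m[:,:240]=0;m[:,390:]=0
q=P[m]; print("panel", np.polyfit(q[:,1],q[:,0],1), q.min(0),q.max(0), q.mean(0))
m=(abs(P[...,2]-.058)<.006); m[:236]=0; m[256:]=0; m[:,:265]=0; m[:,335:]=0
q=P[m]; print("handle",len(q),np.percentile(q,[2,50,98],axis=0).round(4).tolist())
r=q[abs(q[:,0]-np.median(q[:,0]))<.008]; print(np.polyfit(r[:,1],r[:,0],1), r[:,1].min(),r[:,1].max(),r[:,0].mean())
m=(abs(P[...,2]-.151)<.004); m[:135]=0; m[210:]=0; m[:,:230]=0; m[:,395:]=0
v,u=np.where(m); f=[(P[v[u==c].max(),c]) for c in range(250,376,6) if (u==c).any()]; f=np.array(f)
print("housing front",np.polyfit(f[:,1],f[:,0],1), f[:,0].mean(), P[m][:,1].min(),P[m][:,1].max())
```

```text
panel [-0.0480239   0.60981151] [ 0.60113152 -0.11730614  0.08106193] [0.61797756 0.13627703 0.08882172] [0.60925698 0.01154679 0.08446108]
handle 354 [[0.5621, -0.0036, 0.054], [0.5698, 0.0436, 0.0587], [0.5929, 0.0885, 0.0625]]
[-0.03768295  0.57050772] -0.007531415522529733 0.09100518919242762 0.568879558746514
housing front [-0.04732072  0.68360939] 0.6828109819011616 -0.11480809001852425 0.14404827162678288
```

```bash
cat >> h.py <<'E'
PSI=np.radians(2.75); XI=np.array([np.cos(PSI),np.sin(PSI),0]); YI=np.array([-np.sin(PSI),np.cos(PSI),0])
def st():
    s=bot.sense(); print("t",round(float(s["time"]),1),"p",np.round(s["position"],4),"F",np.round(s["wrist_force"],1),"g",round(float(s["grip_width"]),3),"gf",round(float(s["gripper_force"]),1)); return s
E
python3 - <<'E'
from h import *
bot.grab(20); print(bot.finger_overhang)
p=np.array([.569,.0425,0])+.0203*XI
for y in (2.75,182.75):
    print(y,bot.ik([*p[:2],.2],[180,0,y]))
q=[bot.ik([*p[:2],.2],[180,0,y]) for y in(2.75,182.75)]
c=np.array(bot.sense()["qpos"])
y=min((2.75,182.75),key=lambda y:np.abs(np.array(bot.ik([*p[:2],.2],[180,0,y]))-c).max())
bot.reach([*p[:2],.18],[180,0,y]); st()
print(bot.move_linear([*p[:2],.062],velocity=.06,until_force=8)); st()
print(bot.move_linear([*(p-.14*XI)[:2],.062],velocity=.05,until_force=25)); st()
im,P=shot("top"); cv2.imwrite("pics/top1.png",im); np.save("top1.npy",P)
E
```

```text
0.022
2.75 [ 1.80416148e+00  8.33035415e+00  1.05794430e+02 -2.54444375e-14
  6.58752157e+01  8.90541615e+01]
182.75 [  1.80416148   8.33035415 105.79443016   0.          65.87521569
 -90.94583852]
t 3.2 p [0.5894 0.0442 0.1802] F [0.7 0.7 0.1] g -0.0 gf 0.0
False
t 5.3 p [0.5896 0.0435 0.0624] F [ 0.3  0.5 -0.2] g -0.001 gf 0.0
True
t 7.4 p [0.4756 0.038  0.0634] F [1.1 1.2 1.8] g -0.004 gf 0.9
```

View pics/top1.png

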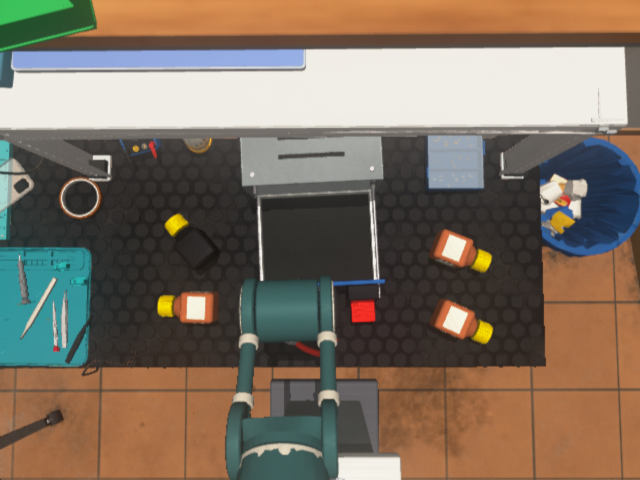

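The tray moved about 114 mm and the lever pad is now at (362,311). I'll clear the arm, verify the joint value and measure the bottles.

```bash
cat >> h.py <<'E'
def masks(im):
    hsv=cv2.cvtColor(im,cv2.COLOR_BGR2HSV); return [hsv[...,i].astype(int) for i in range(3)]
def bottles(im,P):
    """lying brown bottles: cap centre (x,y), unit direction cap->base (h), from the top view"""
    H,S,V=masks(im); z=P[...,2]
    with np.errstate(invalid='ignore'):
        reg=np.zeros(H.shape,bool); reg[140:365,95:540]=1
        yel=reg&(abs(H-28)<6)&(S>150)&(V>80)&(z>.038)&(z<.06)
        bod=reg&(H<14)&(S>90)&(V>50)&(z>.03)&(z<.07)
    k,l,stt,c=cv2.connectedComponentsWithStats(yel.astype(np.uint8)); out=[]
    for i in range(1,k):
        if stt[i,4]<80: continue
        q=P[l==i][:,:2]; c0=q.mean(0)
        b=P[bod][:,:2]; b=b[np.linalg.norm(b-c0,axis=1)<.105]
        if len(b)<200: continue
        (cx,cy),_,_=cv2.minAreaRect(b.astype(np.float32)*1000)
        h=np.array([cx,cy])/1000-c0; h/=np.linalg.norm(h); n=np.array([-h[1],h[0]])
        a=np.percentile(q@h,[2,98]); w=np.percentile(q@n,[2,98])
        out.append((a.mean()*h+w.mean()*n,h,np.ptp(a),np.ptp(w)))
    return out
def tray(im,P):
    H,S,V=masks(im)
    m=(abs(H-110)<10)&(S>150)&(abs(P[...,2]-.085)<.004); m[:200]=0; m[330:]=0; m[:,:230]=0;m[:,400:]=0
    q=P[m]; f=np.polyfit(q[:,1],q[:,0],1); y0,y1=np.percentile(q[:,1],[.5,99.5])
    pm=np.array([np.polyval(f,(y0+y1)/2),(y0+y1)/2]); hf=np.array([.6827,.0146])
    return pm+.092*XI[:2], (hf-pm)@XI[:2]-.004, -np.degrees(np.arctan(f[0]))
E
python3 - <<'E'
from h import *
s=st(); p=s["position"]
bot.move_linear([p[0]+.005,p[1],p[2]],velocity=.03)
p=bot.sense()["position"]
bot.move_linear([p[0],p[1],.25],velocity=.15)
bot.release()
bot.reach([.42,.0,.35],[180,0,2.75])
im,P=shot("top"); cv2.imwrite("pics/top2.png",im)
print(tray(im,P))
for b in bottles(im,P): print([np.round(x,4) for x in b], "yaw",np.degrees(np.arctan2(b[1][1],b[1][0])).round(1))
H,S,V=masks(im); m=((H<6)|(H>174))&(S>200)&(V>120)&(abs(P[...,2]-.047)<.003); m[:,:340]=0;m[:,380:]=0
print("lever",np.median(P[m],0),P[m].min(0),P[m].max(0))
E
```

```text
t 7.5 p [0.4756 0.0381 0.0634] F [ 1.4 -0.5  0.6] g -0.005 gf 0.6
(array([0.59096705, 0.00786881]), np.float64(0.17995025883621216), np.float64(2.6277007281944513))
[array([ 0.5436, -0.3207]), array([-0.3197,  0.9475]), np.float64(0.036), np.float64(0.0375)] yaw 108.6
[array([0.4559, 0.3076]), array([-0.0444, -0.999 ]), np.float64(0.0268), np.float64(0.0355)] yaw -92.5
[array([ 0.4023, -0.319 ]), array([0.4215, 0.9068]), np.float64(0.0269), np.float64(0.035)] yaw 65.1
lever [ 0.44563763 -0.08379659  0.04700898] [ 0.42593746 -0.10571135  0.04400289] [ 0.46723672 -0.06030643  0.04998392]
```

The tray is locked at 0.180. Next I fix the body association in the detector and check grasp and place feasibility with IK.

```bash
python3 - <<'E'
s=open('h.py').read()
s=s.replace("""        b=P[bod][:,:2]; b=b[np.linalg.norm(b-c0,axis=1)<.105]
        if len(b)<200: continue
""","""        b=None
        for j in range(1,kb):
            if sb[j,4]>200:
                r=P[lb==j][:,:2].astype(np.float32)
                if np.linalg.norm(np.median(r,0)-c0)<.085: b=r
        if b is None: continue
""").replace("out=[]\n","out=[]\n    kb,lb,sb,_=cv2.connectedComponentsWithStats(bod.astype(np.uint8))\n",1)
s+='''
UP=np.array([0,0,1.])
def rot(z,y):
    return Ro.from_matrix(np.stack([np.cross(y,z),y,z],1)).as_euler('xyz',degrees=True)
def pick_pose(cap,h,e,s):
    h=np.array([*h[:2],0]); z=np.cos(e)*h-np.sin(e)*UP
    return np.array([*cap[:2],.030])-.003*z, rot(z,s*np.cross(UP,h)), z
def place_pose(xy,t,e,s,zc=.0185+.098):
    z=np.sin(e)*t-np.cos(e)*UP
    return np.array([*xy,zc])-.003*z, rot(z,-s*np.cross(UP,t)), z
TR=np.array([.591,.0079])
def trayxy(x,y): return TR+x*XI[:2]+y*YI[:2]
'''
open('h.py','w').write(s)
E
python3 - <<'E'
from h import *
im,P=shot("top")
B=bottles(im,P)
for b in B: print([np.round(x,4) for x in b], "yaw",np.degrees(np.arctan2(b[1][1],b[1][0])).round(1))
slots=[trayxy(.042,-.05),trayxy(.042,.05),trayxy(-.042,0)]
for i,b in enumerate(B):
  for e in np.radians([40,50,60]):
    for s in(1,-1):
      p,o,z=pick_pose(b[0],b[1],e,s); r=[]
      r.append(bot.ik(p,o)); r.append(bot.ik(p-.08*z+[0,0,.05],o))
      print(i,np.degrees(e).round(),s,"pick",*[None if q is None else np.round(q).astype(int).tolist() for q in r])
for e in np.radians([40,50,60]):
  for s in(1,-1):
    for nm,t in (("x",XI),("y",YI),("-y",-YI)):
      r=[]
      for sl in slots:
        p,o,z=place_pose(sl,t,e,s); r.append(bot.ik(p,o)); 
      print("place",np.degrees(e).round(),s,nm,*[None if q is None else np.round(q).astype(int).tolist() for q in r])
E
```

```text
[array([ 0.5441, -0.3209]), array([0.3841, 0.9233]), np.float64(0.0274), np.float64(0.0351)] yaw 67.4
[array([0.4554, 0.3075]), array([-0.0383, -0.9993]), np.float64(0.0265), np.float64(0.0348)] yaw -92.2
[array([ 0.4024, -0.3191]), array([0.4182, 0.9084]), np.float64(0.0275), np.float64(0.035)] yaw 65.3
0 40.0 1 pick [-53, 39, 97, 42, 79, 127] [-57, 34, 92, 39, 88, 132]
0 40.0 -1 pick [-53, 39, 97, 42, 79, -53] [-57, 34, 92, 39, 88, -48]
0 50.0 1 pick [-50, 34, 100, 37, 71, 132] [-54, 28, 95, 34, 82, 136]
0 50.0 -1 pick [-50, 34, 100, 37, 71, -48] [-54, 28, 95, 34, 82, -44]
0 60.0 1 pick [-47, 30, 102, 30, 65, 139] [-50, 23, 97, 27, 76, 142]
0 60.0 -1 pick [-47, 30, 102, 30, 65, -41] [-50, 23, 97, 27, 76, -38]
1 40.0 1 pick [48, 40, 95, -29, 88, 63] [51, 37, 87, -28, 99, 60]
1 40.0 -1 pick [48, 40, 95, -29, 88, -117] [51, 37, 87, -28, 99, -120]
1 50.0 1 pick [46, 34, 100, -26, 79, 61] [49, 30, 92, -24, 91, 58]
1 50.0 -1 pick [46, 34, 100, -26, 79, -119] [49, 30, 92, -24, 91, -122]
1 60.0 1 pick [43, 29, 104, -22, 71, 57] [46, 23, 97, -20, 83, 54]
1 60.0 -1 pick [43, 29, 104, -22, 71
[... 1383 characters left out ...]
3] [-19, 29, 103, 47, 78, 136] [-26, 24, 110, 43, 80, 130]
place 50.0 -1 -y [17, 27, 104, -51, 73, 41] [25, 30, 100, -46, 79, 44] [23, 22, 112, -48, 75, 46]
place 60.0 1 x [-13, 6, 142, 152, 30, -73] [4, 5, 142, 181, 28, -91] None
place 60.0 1 y [-29, 37, 95, 48, 90, -51] [-21, 33, 102, 53, 84, -49] [-29, 29, 109, 48, 86, -55]
place 60.0 1 -y [19, 32, 103, -58, 79, -133] [27, 35, 98, -52, 85, -132] [26, 27, 111, -53, 81, -128]
place 60.0 -1 x [-13, 6, 142, 152, 30, 107] [4, 5, 142, 181, 28, 89] None
place 60.0 -1 y [-29, 37, 95, 48, 90, 129] [-21, 33, 102, 53, 84, 131] [-29, 29, 109, 48, 86, 125]
place 60.0 -1 -y [19, 32, 103, -58, 79, 47] [27, 35, 98, -52, 85, 48] [26, 27, 111, -53, 81, 52]
```

The -y-pointing placement works for all slots. Since the fingers open along x near the housing, I'll stand the bottles in a row at y = -70, 0, +70, with x slightly negative. Starting with the first right-hand bottle.

```bash
cat >> h.py <<'E'
E0=np.radians(40)
def near(k):
    """fresh measurement of the lying bottle whose cap is nearest to k"""
    im,P=shot("top"); B=bottles(im,P)
    for b in B: print("seen",b[0].round(4),np.degrees(np.arctan2(b[1][1],b[1][0])).round(1),np.round(b[2:],4))
    return min(B,key=lambda b:np.linalg.norm(b[0]-k))
def pick(b,s=-1,e=E0):
    p,o,z=pick_pose(b[0],b[1],e,s)
    bot.reach(p-.08*z+[0,0,.06],o)
    bot.move_linear(p-.06*z,velocity=.15)
    bot.move_linear(p,velocity=.06,until_force=12); st()
    bot.grab(90); st()
    bot.move_linear(p+[0,0,.20],velocity=.12); return st()
def preplace(xy,s=-1,e=E0):
    p,o,z=place_pose(xy,-YI,e,s); q=p.copy(); q[2]=.31
    bot.reach(q,o); st(); return p,o,z
E
python3 - <<'E'
from h import *
b=near(np.array([.544,-.321]))
pick(b); preplace(trayxy(-.012,-.070))
im,P=shot("side"); cv2.imwrite("pics/side1.png",im); im,P=shot("top"); cv2.imwrite("pics/top3.png",im)
E
```

```text
seen [ 0.5435 -0.3205] 66.7 [0.0272 0.0352]
seen [0.4558 0.3076] -92.3 [0.0269 0.035 ]
seen [ 0.4026 -0.3194] 65.3 [0.0274 0.0354]
t 16.4 p [ 0.5428 -0.3231  0.0323] F [ 0.7 -0.1 -1.1] g 0.999 gf 0.0
t 17.0 p [ 0.5427 -0.323   0.0323] F [-1.1 -0.1  2.1] g 0.451 gf 68.0
t 18.8 p [ 0.5423 -0.3224  0.2309] F [-0.3 -0.3 -1.5] g 0.445 gf 90.2
t 20.1 p [ 0.5814 -0.0611  0.3089] F [ 0.2  0.7 -2.1] g 0.445 gf 90.6
```

View pics/side1.png

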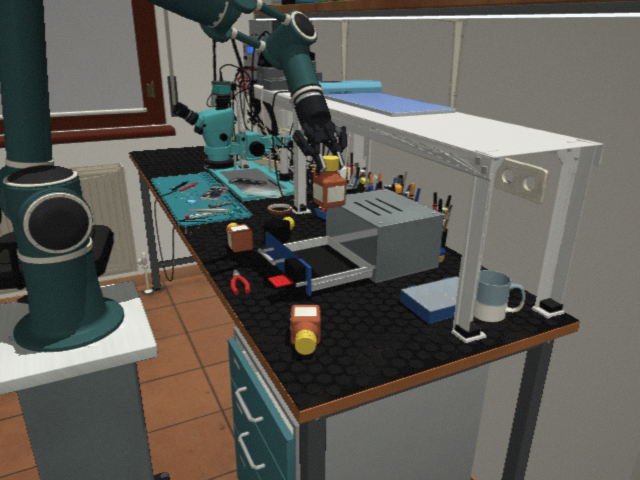

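The side view shows the bottle held upright over the tray at about (328,185). Placing it now.

```bash
cat >> h.py <<'E'
def place(p,z):
    bot.move_linear(p+[0,0,.025],velocity=.15)
    bot.pause(.2); print(bot.move_linear(p-[0,0,.006],velocity=.02,until_force=4)); st()
    bot.release(); bot.pause(.1)
    bot.move_linear(p-.09*z,velocity=.1)
    q=p-.09*z; q[2]=.30; bot.move_linear(q,velocity=.2); st()
def standing(im,P):
    H,S,V=masks(im)
    with np.errstate(invalid='ignore'): m=(abs(H-28)<6)&(S>150)&(V>80)&(P[...,2]>.11)&(P[...,2]<.15)
    k,l,t,c=cv2.connectedComponentsWithStats(m.astype(np.uint8))
    for i in range(1,k):
        if t[i,4]>80:
            q=P[l==i]; x=(np.percentile(q,2,0)+np.percentile(q,98,0))/2-[*TR,0]
            print("standing: tray xy",round(x@XI,4),round(x@YI,4),"z",np.median(q[:,2]).round(4),"std z",q[:,2].std().round(4))
E
python3 - <<'E'
from h import *
p,o,z=place_pose(trayxy(-.012,-.070),-YI,E0,-1)
place(p,z)
b=near(np.array([.4026,-.3194])); 
im,P=shot("top"); standing(im,P)
pick(b); preplace(trayxy(-.012,0))
im,P=shot("side"); cv2.imwrite("pics/side2.png",im)
E
```

```text
True
t 22.8 p [ 0.5823 -0.0607  0.119 ] F [0.2 1.  3.7] g 0.446 gf 91.6
t 25.2 p [ 0.5789 -0.003   0.2987] F [ 0.1  0.3 -1.5] g 1.0 gf 0.0
seen [0.456  0.3036] -96.2 [0.0201 0.0335]
seen [ 0.4026 -0.3192] 65.2 [0.0269 0.0345]
standing: tray xy -0.0131 -0.0693 z 0.1298 std z 0.0019
t 28.7 p [ 0.4018 -0.3218  0.0321] F [-0.  -0.5  0.1] g 0.999 gf 0.0
t 29.2 p [ 0.4017 -0.3215  0.0323] F [-1.2 -1.1  2.8] g 0.443 gf 89.8
t 31.1 p [ 0.4014 -0.321   0.2311] F [-0.4 -0.7 -2. ] g 0.445 gf 90.1
t 32.6 p [0.5782 0.0082 0.3091] F [ 0.4 -0.4 -0.9] g 0.438 gf 90.4
```

View pics/side2.png

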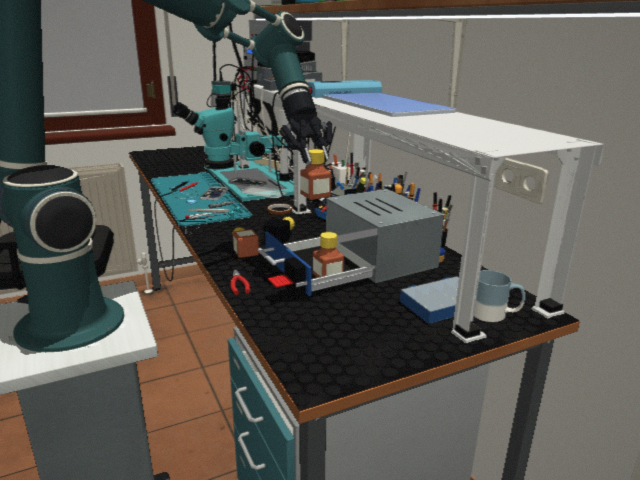

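One bottle stands in the tray at (328,252), and the second is held upright at (317,172). The left bottle, now at (245,242), seems to have been knocked. I'll place the second and look again.

Run:
```python
from h import *
p,o,z=place_pose(trayxy(-.012,0),-YI,E0,-1)
place(p,z)
bot.reach([.42,-.15,.38],[180,0,2.75-90])
b=near(np.array([.456,.304])); 
im,P=shot("top"); standing(im,P); cv2.imwrite("pics/top4.png",im)
for t in range(4):
    pass
for s in(1,-1):
    for e in np.radians([40,45,50]):
        p,o,z=pick_pose(b[0],b[1],e,s); print(s,bot.ik(p,o) is not None,bot.ik(p,o))
```

```text
True
t 35.2 p [0.5789 0.0092 0.119 ] F [0.6 1.6 4.9] g 0.446 gf 91.2
t 37.6 p [0.5756 0.0668 0.2987] F [-1.3  0.4 -0.8] g 1.002 gf 0.0Traceback (most recent call last):
  File "<stdin>", line 4, in <module>
rig.Unreachable: the arm cannot take that pose within its joint ranges
```

Run:
```python
from h import *
bot.reach([.42,-.15,.35],[180,0,2.75])
im,P=shot("top"); standing(im,P); cv2.imwrite("pics/top4.png",im)
b=near(np.array([.456,.304])); 
for s in(1,-1):
    for e in np.radians([40,50]):
        p,o,z=pick_pose(b[0],b[1],e,s); print(s,np.round(bot.ik(p,o)))
```

```text
standing: tray xy -0.0131 -0.0693 z 0.13 std z 0.0019
standing: tray xy -0.0126 0.0003 z 0.1299 std z 0.0018
seen [0.4606 0.2641] -94.0 [0.0264 0.0348]
1 [ 45.  38.  99. -30.  86.  63.]
1 [ 43.  32. 103. -27.  78.  60.]
-1 [  45.   38.   99.  -30.   86. -117.]
-1 [  43.   32.  103.  -27.   78. -120.]
```

View pics/top4.png

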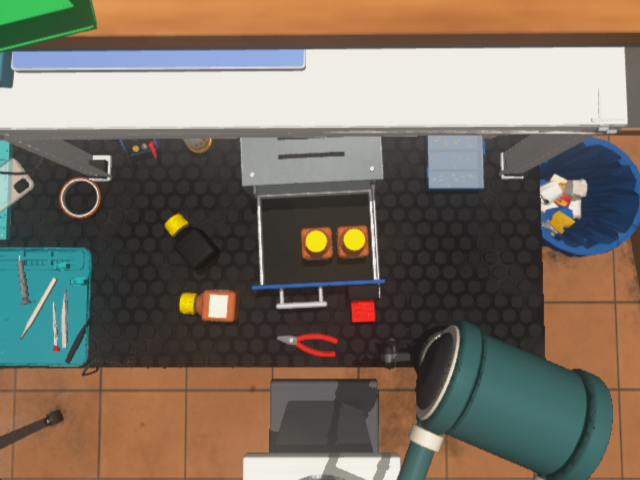

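Two bottles stand at (316,242) and (353,240). The knocked third one lies at (212,305) and was measured cleanly. Picking it up.

Run:
```python
from h import *
p,o,z=pick_pose(np.array([.4606,.2641]),np.array([np.cos(np.radians(-94)),np.sin(np.radians(-94))]),E0,-1)
bot.reach([p[0],p[1]+.06,.30],o)
b=near(np.array([.4606,.2641])) if 0 else (np.array([.4606,.2641]),np.array([np.cos(np.radians(-94)),np.sin(np.radians(-94))]))
pick(b)
xy=trayxy(-.012,.070)
p,o,z=preplace(xy)
im,P=shot("side"); cv2.imwrite("pics/side3.png",im)
```

```text
t 44.1 p [0.461  0.2668 0.0322] F [ 0.1 -0.5 -0.3] g 1.002 gf 0.0
t 44.6 p [0.4609 0.2666 0.0323] F [-0.   0.7  2.3] g 0.447 gf 89.9
t 46.4 p [0.4605 0.2661 0.2311] F [-0.6  0.1 -1.7] g 0.448 gf 90.1
t 48.7 p [0.5754 0.0793 0.3098] F [ 0.2 -0.3 -2.3] g 0.444 gf 90.2
```

View pics/side3.png

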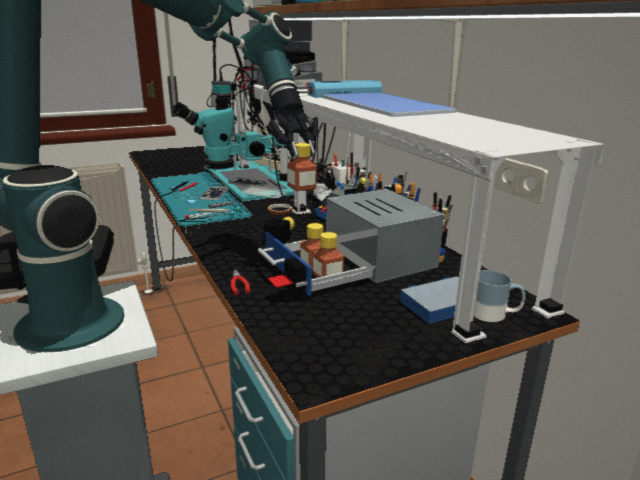

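The third bottle is held upright at (301,175), and the two others stand at (316,250) and (330,255). I'll place it, check, then press the lever.

Run:
```python
from h import *
p,o,z=place_pose(trayxy(-.012,.070),-YI,E0,-1)
place(p,z)
bot.grab(20)
L=np.array([.4456,-.0838,0])+.004*XI
bot.reach([*L[:2],.20],[180,0,2.75])
im,P=shot("top"); standing(im,P); cv2.imwrite("pics/top5.png",im); print(tray(im,P))
bot.move_linear([*L[:2],.047+.022+.012],velocity=.12); st()
bot.pause(.2); print(bot.move_linear([*L[:2],.047+.022-.004],velocity=.02,until_force=30)); st()
```

```text
True
t 51.4 p [0.5755 0.0791 0.1184] F [0.8 1.  4.6] g 0.448 gf 91.0
t 53.8 p [0.5722 0.1367 0.2987] F [-1.3  0.2 -1.1] g 1.001 gf 0.0
standing: tray xy -0.0131 -0.0693 z 0.1298 std z 0.0019
standing: tray xy -0.0127 0.0003 z 0.1296 std z 0.0018
standing: tray xy -0.0152 0.0692 z 0.1298 std z 0.0022
(array([0.59153576, 0.00842394]), np.float64(0.17935557219374634), np.float64(2.6018706617343357))
t 56.8 p [ 0.4504 -0.0837  0.0817] F [ 0.8 -0.3  1.4] g 0.002 gf 0.0
False
t 57.9 p [ 0.4515 -0.0836  0.0669] F [-1.6  3.6 12.7] g -0.002 gf 6.5
```

View pics/top5.png

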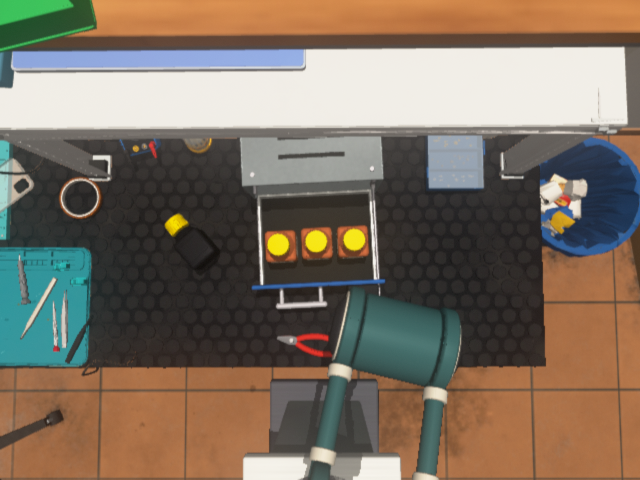

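All three stand upright in a row at (278,245), (316,242) and (353,240). The lever is only partly down, so I'll press further, slide to the block and push.

Run:
```python
from h import *
L=np.array([.4456,-.0838,0])+.004*XI
print(bot.move_linear([*L[:2],.0690-.011],velocity=.02,until_force=18)); s=st()
Z=s["position"][2]-.0015
q=L+.012*XI
print(bot.move_linear([*q[:2],min(Z,.0605)],velocity=.03)); s=st()
```

```text
True
t 58.2 p [ 0.455  -0.0835  0.0656] F [-1.   4.7 17.3] g 0.0 gf 8.6
False
t 58.7 p [ 0.4665 -0.083   0.0645] F [ 0.2  5.  20.1] g -0.002 gf 9.8
```

Run:
```python
from h import *
s=st(); im,P=shot("top"); standing(im,P); print(tray(im,P)); print(s["orientation"],s["qpos"])
```

```text
t 58.7 p [ 0.4665 -0.083   0.0645] F [ 0.2  5.  20.1] g -0.002 gf 9.8
standing: tray xy 0.005 -0.0005 z 0.1298 std z 0.0019
standing: tray xy 0.0036 -0.0695 z 0.1298 std z 0.0019
standing: tray xy 0.0026 0.069 z 0.1296 std z 0.0022
(array([0.60882881, 0.00948004]), np.float64(0.1620317697787934), np.float64(2.6701801006754446))
[179.98349205  -0.82325041   2.66663573] [-13.24672507   4.66603171 126.25948486   0.28113925  48.27859483
  73.90111427]
```

The catch is free and the tray is already at 0.162 with the bottles standing. I'll push on with the lever held for another 50 mm, then turn the hand half round so the wrist camera stays clear of the housing, and push home.

Run:
```python
from h import *
s=st(); p=np.array(s["position"])
print(bot.move_linear([*(p+.055*XI)[:2],.0605],velocity=.05)); st()
im,P=shot("top"); standing(im,P); c,out,_=tray(im,P); print(c,out)
p=np.array(bot.sense()["position"])
bot.move_linear([*(p-.03*XI)[:2],.0605+.012],velocity=.05)
p=np.array(bot.sense()["position"]); bot.move_linear([*p[:2],.22],velocity=.15)
bot.reach([*p[:2],.22],[180,0,182.75])
bot.move_linear([*p[:2],.078],velocity=.12); st()
bot.pause(.2)
L=np.array([.4456,-.0838,0])+(.193+.012)*XI
print(bot.move_linear([*L[:2],.078],velocity=.06,until_force=14)); st()
im,P=shot("top"); standing(im,P); print(tray(im,P)); cv2.imwrite("pics/top6.png",im)
```

```text
t 58.7 p [ 0.4664 -0.083   0.0645] F [-0.5  5.3 20. ] g 0.001 gf 9.7
False
t 60.1 p [ 0.5257 -0.0803  0.0647] F [-1.   3.7 19.6] g 0.003 gf 9.7
standing: tray xy 0.0641 0.0001 z 0.1296 std z 0.0017
standing: tray xy 0.0629 -0.0697 z 0.1296 std z 0.002
standing: tray xy 0.0614 0.0691 z 0.1298 std z 0.0023
[0.66806532 0.01436187] 0.10262924955014642
t 66.0 p [ 0.4961 -0.0819  0.0789] F [-0.7  0.4  0.1] g 0.003 gf 0.0
True
t 68.3 p [ 0.6382 -0.0745  0.0771] F [0.3 1.  0.1] g 0.001 gf 0.0Traceback (most recent call last):
  File "<stdin>", line 13, in <module>
  File "h.py", line 45, in tray
    q=P[m]; f=np.polyfit(q[:,1],q[:,0],1); y0,y1=np.percentile(q[:,1],[.5,99.5])
              ~~~~~~~~~~^^^^^^^^^^^^^^^^^
    raise TypeError("expected non-empty vector for x")
TypeError: expected non-empty vector for x
```

The push stopped on force right where home is expected (TCP x 0.638). I'll nudge once more, retreat and check.

```bash
sed -i 's/m\[:200\]=0; m\[330:\]=0/m[:150]=0; m[330:]=0/' h.py
python3 - <<'E'
from h import *
p=np.array(bot.sense()["position"])
print(bot.move_linear([*(p+.010*XI)[:2],.078],velocity=.015,until_force=12)); st()
p=np.array(bot.sense()["position"])
bot.move_linear([*(p-.06*XI)[:2],.078],velocity=.08); st()
p=np.array(bot.sense()["position"]); bot.move_linear([*p[:2],.25],velocity=.15)
bot.reach([.42,.0,.35],[180,0,182.75]); bot.pause(.3); st()
im,P=shot("top"); print(tray(im,P)); cv2.imwrite("pics/top6.png",im); im2,_=shot("side"); cv2.imwrite("pics/side6.png",im2)
cv2.imwrite("pics/end.png",np.hstack([im[120:380,140:470],cv2.resize(im2[160:330,220:470],(382,260))]))
# look into the housing under its top
try:
    bot.reach([.44,.01,.22],rot(np.array([np.cos(np.radians(35)),0,-np.sin(np.radians(35))]),np.array([0,1.,0]))); st()
except bot.Unreachable as x: print(x)
E
```

```text
True
t 68.8 p [ 0.6381 -0.0745  0.0755] F [ 0.3  0.4 -0.3] g 0.002 gf 0.0
t 69.7 p [ 0.5787 -0.0775  0.0783] F [-0.2 -0.8 -0.1] g 0.005 gf 0.0
t 72.2 p [ 4.204e-01 -3.000e-04  3.490e-01] F [-0.8  0.2  0.5] g 0.003 gf 0.0Traceback (most recent call last):
  File "<stdin>", line 8, in <module>
  File "h.py", line 45, in tray
    q=P[m]; f=np.polyfit(q[:,1],q[:,0],1); y0,y1=np.percentile(q[:,1],[.5,99.5])
              ~~~~~~~~~~^^^^^^^^^^^^^^^^^
    raise TypeError("expected non-empty vector for x")
TypeError: expected non-empty vector for x
```

Run:
```python
from h import *
im,P=shot("top"); im2,_=shot("side")
cv2.imwrite("pics/end.png",np.hstack([im[120:380,140:470],cv2.resize(im2[160:330,220:470],(382,260))]))
H,S,V=masks(im); m=(abs(H-110)<15)&(S>120); m[:150]=0;m[330:]=0;m[:,:230]=0;m[:,400:]=0
print(m.sum(),np.nanpercentile(P[m],[5,50,95],axis=0).round(4).tolist() if m.sum() else 0)
m=((H<6)|(H>174))&(S>200)&(V>100)&(abs(P[...,2]-.047)<.005); m[:150]=0; m[:,:300]=0;m[:,400:]=0
print("lever",np.median(P[m],0))
```

```text
425 [[0.6705, -0.1007, 0.0803], [0.6777, 0.0295, 0.0844], [0.684, 0.1306, 0.0877]]
lever [ 0.62559837 -0.07544313  0.04699901]
```

View pics/end.png

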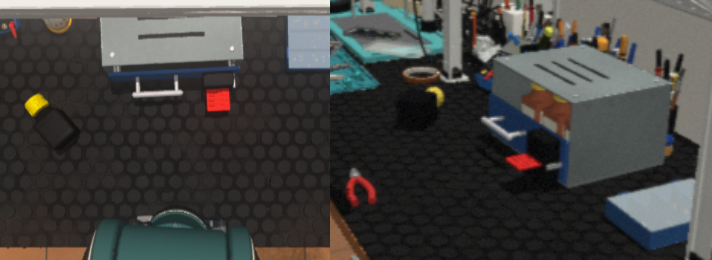

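The tray is home: the lever pad moved 0.1802 m. The side crop shows at least two bottles upright inside, at about (537,100) and (560,110). One wrist look through the opening will check all three.

Run:
```python
from h import *
for a,x,z in [(40,.42,.24),(50,.42,.26),(55,.45,.28),(60,.45,.3)]:
    r=np.radians(a); o=rot(np.array([np.cos(r),0,-np.sin(r)]),np.array([0,-1.,0]))
    o2=rot(np.array([np.cos(r),0,-np.sin(r)]),np.array([0,1.,0]))
    k=[bot.ik([x,.01,z],q) for q in(o,o2)]; print(a,[None if q is None else np.round(q) for q in k])
    if k[0] is not None or k[1] is not None:
        bot.reach([x,.01,z],o if k[0] is not None else o2); break
im,P=shot("wrist"); cv2.imwrite("pics/wr.png",im)
H,S,V=masks(im); m=(abs(H-28)<7)&(S>130)&(V>50)
k,l,t,c=cv2.connectedComponentsWithStats(m.astype(np.uint8))
for i in range(1,k):
    if t[i,4]>100: print(c[i].round(),np.nanpercentile(P[l==i],[3,50,97],axis=0).round(3).tolist())
```

```text
40 [None, None]
50 [array([ -4., -42., 144.,   4.,  38.,  84.]), array([ -4., -42., 144.,   4.,  38., -96.])]
[147.  84.] [[0.775, 0.229, 0.006], [0.791, 0.235, 0.01], [0.818, 0.265, 0.011]]
[ 58. 183.] [[0.6, 0.272, 0.0], [0.619, 0.289, 0.046], [0.663, 0.328, 0.05]]
```

View pics/wr.png

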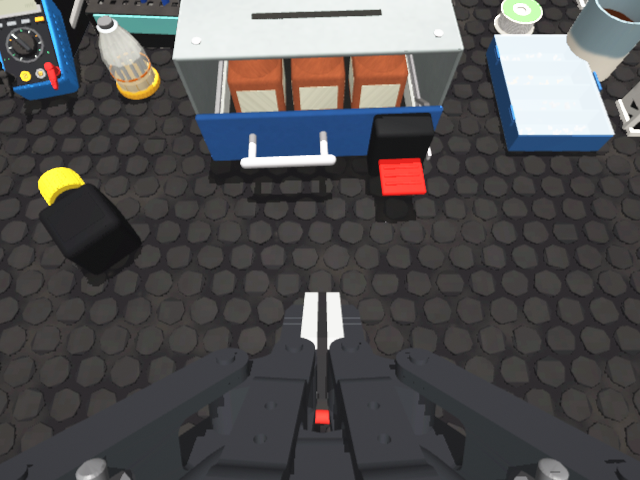

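The wrist view shows three bottle bodies upright side by side in the closed tray, at about (257,85), (318,85) and (378,82). Nothing touches the robot, so I'm handing in.

```bash
python3 -c "
from rig import bot
print(bot.sign_off())"
```

```text
the job is handed in; nothing more can be done
None
```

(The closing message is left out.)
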